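# Load the gravity-feed spice dispenser

## Robot

A 7-joint arm with a two-finger parallel gripper is mounted at the origin on a cart in front of the work surface, level with it; the furniture and walls round the work are solid. World frame = base frame: x ahead of the robot, y to its left, z up, the work surface at z = 0. Lengths are in m, angles in rad, forces in N, time in s.
With the tool pointing down it reaches from about 0.35 to 0.9 m from the base axis. Payload 8.1 kg.
Tool frame: the origin (TCP) lies at the very end of the fingers, on their centre line; the grasp point (between the pads) lies 19 mm behind it (grasp_offset is the distance from the TCP to the grasp point, in m); z points along the fingers, y is the line along which they close (so a half turn about z gives the same grasp; the last joint's range is limited). The gripper opens to 92 mm and grips with 3 to 60 N. Pads are 19 mm wide; open, the fingers measure 130 mm over their backs; the gripper's body (75 mm by 190 mm) begins 47 mm behind the grasp point.
Start: joints at [-1.253, 0.434, 0.025, 1.573, -0.012, 1.134, -0.075], TCP at [0.255, 0.57, 0.227] pointing down, gripper open.
Joint ranges: [-2.62, 2.62], [-0.44, 2.09], [-1.27, 1.32], [0.08, 2.57], [-1.32, 4.46], [0.12, 2], [-2.74, 2.74]. Speed limits (rad/s): [2.22, 2.22, 3.01, 3.01, 3.14, 3.14, 3.14].

## Interface

Orientations are given as a rotation vector (axis times angle).
In Python, from cell import observe, get_image, camera_params, sign_off, silhouettes, grasp_offset gives the robot as it stands. The module is installed in compiled form; this text tells all that it offers.
- The arm moves only by the tool jog_arm, never from a script. Its argument "motion" is a list that holds one entry, the list of rows, each a list of 7 numbers: the shift along the tool's x, y, z in m, then the turn, a rotation vector about the tool's x, y, z in rad, then the closure, from -1 (fully open) to 1 (shut), so that 0 is half open. In form: [[[dx, dy, dz, wx, wy, wz, hand], ...]]. A call has 1 to 10 rows; each row is the pose to reach, as a shift and turn from the pose commanded when the call began, along the tool's axes at that moment; what a row does not reach only later rows make up. A row lasts 1/12 s, in which the tool goes at most 41.7 mm and 7.16 degrees, less where a joint would pass 70% of its speed; a pose out of reach is approached as far as the arm can. A call with a gripper value outside its range is refused whole. The fingers move at their own pace and stop on an object; "force" is the grip in N (left out, the last holds). Time passes only in rows, so rows that repeat a pose let the fingers close. It gives the time, the measured TCP pose, the force, the opening and the grip force at its end, in the units of the state.
- observe(): the state, without advancing time (a new reading comes with each control period).
- get_image(name): name is "side" or "top" or "wrist"; returns the picture (420x560x3 uint8, red, green, blue); there is no depth.
- camera_params(name): a dict with "vertical_fov" (degrees; the focal length in pixels is half the picture's height over the tangent of half this angle, whatever the lens; pixels are square), "cx", "cy" (the principal point, pixels), "T" (4x4, takes a point from camera to world coordinates). Camera axes: x right, y down, z forward; pixel columns grow to the right and rows downward; lengths in m; the calibration is good to about 2 mm. A picture is of the moment at which its call begins: read the wrist's pose just before it. camera_params takes no time and is no camera call; for the wrist camera it gives the pose at the moment of the call.
- sign_off(): hands the job in; it is judged then, once.
Trained networks look in the newest picture that a camera, given by its name, has taken for a name from the list of things; names that differ only in an ending like _2 or _b are one class to them, and where a whole thing is asked for, a point or a joint stands for the part that bears it (a point fixed in the world has none). Each returns a list of dicts, best first, with "p" (0 to 1); they miss things now and then, are a little off and sometimes report something else, mostly with a low value. They report only what shows in the picture. A call takes as long as a camera call. They do not tell look-alikes from the thing itself.
- silhouettes(query, camera): "mask" (420x560 bool, what is visible of it) and "pixel" ([column, row] in pixels, amid what is visible of it).
The state is a dict: "clock": time; "joints": joint angles; "dq": joint speeds; "joint_efforts": joint torques, N m; "position": TCP position; "ee_rot": TCP orientation; "force": force on the tool from outside, world axes, zero at the start; "ft_torque": the same for the moment, N m; "width": opening from 0.0 (shut) to 1.0 (fully open); "gripper_force": force on a finger pad.
Only numpy, scipy, OpenCV 4.12 (cv2) and the standard library are available. Lean on these libraries where they do the work, as an engineer would, in place of code of your own. Each camera call takes 0.05 s, during which the arm holds its last target. There are 200 camera calls.

## Task

Refill the sloping spice dispenser from the cradle beside it so that the short metal tin comes out first and the two taller spice jars after it. Load them one at a time: set each down on its side (do not drop it from high up) across the open upper end and let it roll down under the wire guard, the tin all the way to the stop at the low front end, and one jar after the other behind it. Finish with all three lying still under the guard, and do not disturb the other things on the worktop.

Things in the scene. Friction and masses are not known exactly. Their poses are not given: they have to be found in the camera images.
- dispenser: Fixed light-wood gravity-feed dispenser, 270 mm long (its x), 130 mm wide (its y). Origin under its centre on the worktop; +x points uphill to the loading end, z up. Chute 114 mm wide, rising 15 degrees to +x: two flat tracks with an open slot 40 mm wide along the middle (|y| < 20 mm) where fingertips may dip below the tracks. A cylinder laid across the tracks rolls down by itself.
- dispenser_load (a point): Point at the middle of the part open from above (135 to 265 mm up the slope from the stop), 200 mm up the slope, mid-width, at track surface height. Axes as the dispenser's. A 41 to 44 mm cylinder lying here has its centre 22 mm above this point. Side boards here are about 36 mm high and lean outwards; the back board at the high end is 30 mm high.
- dispenser_stop (a point): Point at the foot of the stop board (26 mm high) at the low end, mid-width, on the track surface. Axes as the dispenser's. Cylinders at rest have their centres at about x = -115 mm (first, at the stop), -73 mm (second) and -33 mm (third) in the dispenser's frame.
- dispenser_guard (a point): Point at the middle of the uphill edge of the steel wire guard, 54 mm above the tracks, 135 mm up the slope from the stop. The guard roofs the chute from here down to 36 mm from the stop: things can enter only from uphill, by rolling under this edge. Axes as the dispenser's.
- cradle_mid (a point): Point on the worktop at the middle of the fixed wooden cradle: two rails 12 mm high and 300 mm long along its x, at y = -40 and +22 mm, 8 mm wide, bare surface between them (free for fingertips). Small cleats keep three cylinders lying across the rails (axes along y) at x = -92, 0 and +92 mm; which lies where varies.
- tin_mid (a point): Short plain metal spice tin with no label, 44 mm in diameter and 84 mm long, 0.11 kg. Lies on its side in the cradle. Point at its centre; z axis along the tin from foot to lid (level while it lies), x and y turn with it as it rolls.
- spice_tin: The same metal tin; origin at the middle of its foot, z axis along it.
- jar_a_mid (a point): Spice jar, plain cylinder 41 mm in diameter and 105 mm long with a dark screw cap, 0.11 kg; it looks just like the other spice jar. Lies on its side in the cradle. Point at its centre; z axis along the jar from foot to cap (level while it lies), x and y turn with it as it rolls.
- jar_a: The same spice jar a; origin at the middle of its foot, z axis along it.
- jar_b_mid (a point): Spice jar, plain cylinder 41 mm in diameter and 105 mm long with a dark screw cap, 0.11 kg; it looks just like the other spice jar. Lies on its side in the cradle. Point at its centre; z axis along the jar from foot to cap (level while it lies), x and y turn with it as it rolls.
- jar_b: The same spice jar b; origin at the middle of its foot, z axis along it.
- jam_jar_mid (a point): A bystander standing on the worktop: must not be moved. Jam jar, 68 mm in diameter, 84 mm high; point at its centre.
- seed_jar_mid (a point): A bystander standing on the worktop: must not be moved. Upright spice jar with a light cap, 42 mm in diameter, 106 mm high; point at its centre. Not one of the three to load.
Mind the look-alikes: they are no part of the job. What is shaped like the jar_b but green or pink is not meant. Leave any blue look-alike of the jar_a alone.

How it is judged:
On the way, in this order (a step that is already met when the one before it is completed fails the run):
1. the short tin lies against the stop (x of tin_mid in the frame of dispenser between -0.135 and -0.098 m and y of tin_mid in the frame of dispenser between -0.03 and 0.03 m and z of tin_mid in the frame of dispenser between 0.03 and 0.09 m and angle between the z axis of tin_mid and the y axis of dispenser, either way round below 0.3 rad), for 0.2 s.
2. one spice jar has rolled in behind it (all of step 1 and ((x of jar_a_mid in the frame of dispenser between -0.092 and -0.015 m and y of jar_a_mid in the frame of dispenser between -0.03 and 0.03 m and z of jar_a_mid in the frame of dispenser between 0.03 and 0.09 m and angle between the z axis of jar_a_mid and the y axis of dispenser, either way round below 0.3 rad) or (x of jar_b_mid in the frame of dispenser between -0.092 and -0.015 m and y of jar_b_mid in the frame of dispenser between -0.03 and 0.03 m and z of jar_b_mid in the frame of dispenser between 0.03 and 0.09 m and angle between the z axis of jar_b_mid and the y axis of dispenser, either way round below 0.3 rad))), for 0.2 s.
3. the second spice jar has rolled in behind the first (all of step 1 and x of jar_a_mid in the frame of dispenser between -0.092 and -0.015 m and y of jar_a_mid in the frame of dispenser between -0.03 and 0.03 m and z of jar_a_mid in the frame of dispenser between 0.03 and 0.09 m and angle between the z axis of each of jar_a_mid, jar_b_mid and the y axis of dispenser, either way round below 0.3 rad and x of jar_b_mid in the frame of dispenser between -0.092 and -0.015 m and y of jar_b_mid in the frame of dispenser between -0.03 and 0.03 m and z of jar_b_mid in the frame of dispenser between 0.03 and 0.09 m), for 0.2 s.
At the end, for the whole second after the job is handed in: In the dispenser frame the tin lies at x -135 to -98 mm (at the stop) and both jars, in either order, at x -92 to -15 mm (under the guard), each within 30 mm of mid-width, z 30 to 90 mm, within 0.3 rad of straight across; all at rest (under 20 mm/s) (all of step 3 and linear speed of each of spice_tin, jar_a, jar_b below 0.02 m/s); the robot touches nothing.
It fails at once if a bystander (jam jar, upright light-capped jar) is moved more than 30 mm (distance of any of jam_jar_mid, seed_jar_mid from where it was at the start of the episode above 0.03 m).
It fails at once if the tin or a spice jar is thrown or dropped from a height: moves faster than 1.5 m/s (linear speed of any of spice_tin, jar_a, jar_b above 1.5 m/s).
It also fails if it takes over 72 s, if anything falls off the work surface, if the arm or the gripper's body presses on something with over 40 N, if the wrist force passes 120 N, or if a joint passes its speed limit or range.

## Working session

There is one attempt and no reset: what is moved stays moved. The work goes in short steps, Python scripts to look and compute and a tool call to move; the robot and the scene stay as the last step left them, time stands still between calls to the robot, and variables do not carry over. Pictures are saved under pics/ and viewed, at most 10 in all, crops included, and the job is handed in when it is done.

Besides the shell and the picture viewer there is one more tool, called after "Request:" as name(argument=value, ...) on one line, values as JSON. jog_arm: Moves the arm, as the interface text tells. Its arguments: {"type":"object","properties":{"motion":{"type":"array"},"force":{"type":"number"}},"required":["motion"]}

```bash
mkdir -p pics
cat > h.py <<'E'
import numpy as np, cv2
from cell import *
from scipy.spatial.transform import Rotation as R
def ray(cam,u,v,z,P=None):
    P=P or camera_params(cam); f=210/np.tan(np.radians(P["vertical_fov"]/2)); T=np.array(P["T"])
    d=T[:3,:3]@np.array([(u-P["cx"])/f,(v-P["cy"])/f,1]); o=T[:3,3]
    return o+d*(z-o[2])/d[2]
def proj(cam,X,P=None):
    P=P or camera_params(cam); f=210/np.tan(np.radians(P["vertical_fov"]/2)); T=np.array(P["T"])
    c=T[:3,:3].T@(np.array(X)-T[:3,3]); return np.array([P["cx"]+f*c[0]/c[2],P["cy"]+f*c[1]/c[2]])
def save(cam,name):
    im=get_image(cam); cv2.imwrite(f"pics/{name}.png",im[:,:,::-1]); return im
E
python3 - <<'E'
from h import *
a=get_image("top");b=get_image("side")
cv2.imwrite("pics/top0.png",cv2.resize(a,(784,588),interpolation=cv2.INTER_CUBIC)[:,:,::-1]);cv2.imwrite("pics/side0.png",cv2.resize(b,(784,588),interpolation=cv2.INTER_CUBIC)[:,:,::-1])
s=observe();print(s["position"],s["ee_rot"],s["width"],grasp_offset,s["clock"])
np.set_printoptions(precision=3,suppress=True)
for c in("top","side"):
    print(np.array(camera_params(c)["T"]))
for q in ["dispenser","spice_tin","jar_a","cradle_mid","jam_jar_mid","seed_jar_mid","dispenser_load","dispenser_stop"]:
    for r in silhouettes(q,"top"):
        m=r["mask"].astype(np.uint8); print(q,round(r["p"],2),np.round(r["pixel"]),m.sum(),cv2.minAreaRect(cv2.findNonZero(m)) if m.any() else '', ray("top",*r["pixel"],0.03))
E
```

```text
[0.25518078 0.57003285 0.22602816] [-6.56257797e-01 -3.07210553e+00  2.18415497e-03] 0.9983072943629155 0.0188 0.1
[[-0.003 -0.978  0.208  0.27 ]
 [-1.     0.004  0.001 -0.203]
 [-0.002 -0.208 -0.978  1.236]
 [ 0.     0.     0.     1.   ]]
[[-0.935  0.282 -0.217  0.801]
 [ 0.356  0.742 -0.568  0.58 ]
 [ 0.001 -0.608 -0.794  1.151]
 [ 0.     0.     0.     1.   ]]
dispenser 0.61 [197. 222.] 4373 ((199.65838623046875, 223.56912231445312), (102.80388641357422, 55.505306243896484), 81.57302856445312) [0.51  0.049 0.03 ]
spice_tin 0.66 [326. 262.] 508 ((327.4289245605469, 262.5785827636719), (16.479413986206055, 31.360824584960938), 87.1375961303711) [ 0.391 -0.322  0.03 ]
jar_a 0.91 [339. 323.] 602 ((337.0, 329.5), (39.0, 16.0), 90.0) [ 0.223 -0.355  0.03 ]
jar_a 0.65 [318. 199.] 521 ((319.408447265625, 200.39527893066406), (14.203973770141602, 37.35601043701172), 87.51044464111328) [ 0.578 -0.302  0.03 ]
jar_a 0.61 [265. 227.] 520 ((266.1000061035156, 225.30001831054688), (36.68241500854492, 15.17893123626709), 71.56504821777344) [ 0.493 -0.148  0.03 ]
jar_a 0.61 [380. 301.] 572 ((383.59
[... 380 characters left out ...]
1. 153.] 542 ((260.7500305175781, 152.25001525878906), (26.870054244995117, 24.748737335205078), 45.0) [ 0.721 -0.134  0.03 ]
seed_jar_mid 0.72 [289. 148.] 319 ((288.0, 150.5), (25.0, 14.0), 90.0) [ 0.735 -0.219  0.03 ]
dispenser_load 0.8 [195. 224.] 4384 ((199.08506774902344, 223.46343994140625), (102.62158966064453, 56.918739318847656), 82.69424438476562) [0.502 0.055 0.03 ]
dispenser_load 0.41 [318. 232.] 502 ((320.9400634765625, 231.24098205566406), (14.079285621643066, 36.48247528076172), 87.27368927001953) [ 0.477 -0.302  0.03 ]
dispenser_stop 0.87 [195. 224.] 4298 ((199.7285614013672, 223.39779663085938), (102.76411437988281, 55.510189056396484), 81.15818786621094) [0.503 0.055 0.03 ]
```

View pics/top0.png

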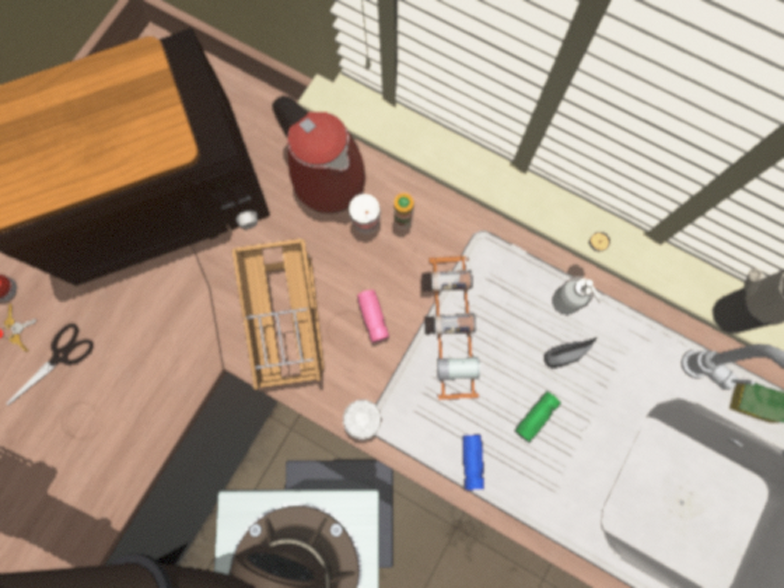

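View pics/side0.png

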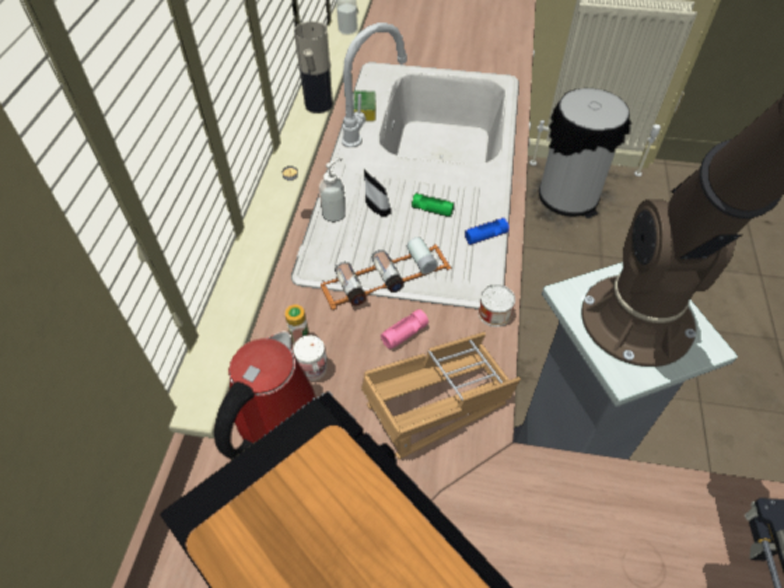

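The pictures (1.4x scale) show the tin, pale and bare, at (458,368) in top. The two clear, dark-capped jars are at (450,282) and (453,324), all three in the cradle. The dispenser is at (280,312), with its guard towards the robot and its open loading end away from it.

These could be mistaken for the targets:
- pink look-alike at (373,315)
- green look-alike at (538,416)
- blue look-alike at (473,462)
- light-capped upright jar at (403,208)
- two round white jars at (365,212) and (362,420)

Next I take a close crop to check the choice and pick dispenser corners.

Run:
```python
from h import *
np.set_printoptions(precision=3,suppress=True)
a=get_image("top");b=get_image("side")
k=5
A=cv2.resize(a[165:285,160:240],None,fx=k,fy=k,interpolation=cv2.INTER_CUBIC)
B=cv2.resize(a[175:295,295:355],None,fx=k,fy=k,interpolation=cv2.INTER_CUBIC)
cv2.imwrite("pics/c1.png",np.hstack([A,B])[:,:,::-1])
cv2.imwrite("pics/c2.png",cv2.resize(b[160:330,220:385],None,fx=3.5,fy=3.5,interpolation=cv2.INTER_CUBIC)[:,:,::-1])
s=observe();print(R.from_rotvec(s["ee_rot"]).as_matrix())
```

```text
[[-0.913  0.409  0.   ]
 [ 0.409  0.913  0.   ]
 [-0.     0.    -1.   ]]
```

View pics/c1.png

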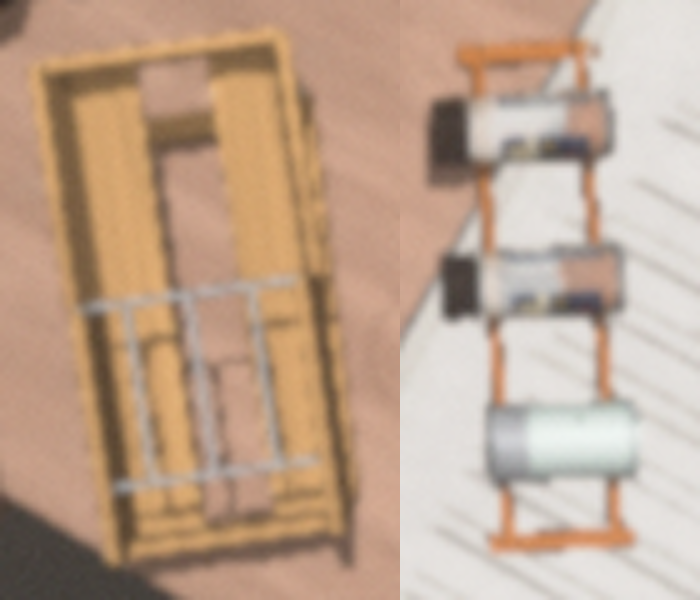

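View pics/c2.png

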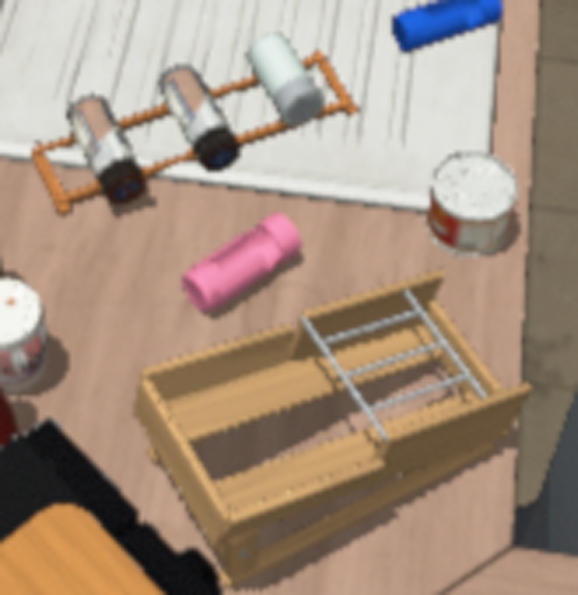

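The crop confirms the choice: the tin is the plain cylinder at c1 (560,440), and the two dark-capped jars are at (530,125) and (540,283). I triangulate the guard wires and back board from both views.

Run:
```python
from h import *
np.set_printoptions(precision=3,suppress=True)
def M(c):
    P=camera_params(c); f=210/np.tan(np.radians(P["vertical_fov"]/2)); K=np.array([[f,0,P["cx"]],[0,f,P["cy"]],[0,0,1]]); return K@np.linalg.inv(np.array(P["T"]))[:3]
def t(p): return np.array(p)/5+(160,165)-0.4
def s(p): return np.array(p)/3.5+(220,160)-.36
pr={"guardup+y":((88,308),(383,437)),"guardup-y":((297,282),(305,320)),"guarddn+y":((115,488),(482,395)),"guarddn-y":((318,460),(408,292)),"back+y":((38,70),(232,525)),"back-y":((283,35),(148,378))}
for n,(a,b) in pr.items():
    X=cv2.triangulatePoints(M("top"),M("side"),t(a).reshape(2,1),s(b).reshape(2,1)); X=(X[:3]/X[3])[:,0]
    print(n,X, proj("top",X)-t(a),proj("side",X)-s(b))
def tc(p): return np.array(p)/5+(295-80,175)-.4
for n,p,z in [("tin ends",(490,442),.034),("",(635,438),.034),("jar1",(432,132),.0325),("",(610,120),.0325),("jar2",(443,285),.0325),("",(622,282),.0325)]:
    print(n,ray("top",*tc(p),z))
```

```text
guardup+y [0.483 0.089 0.101] [-0.243  0.353] [-0.387 -0.076]
guardup-y [ 0.497 -0.026  0.104] [-0.045  0.067] [-0.068 -0.016]
guarddn+y [0.388 0.074 0.08 ] [ 0.11  -0.157] [0.169 0.027]
guarddn-y [ 0.402 -0.035  0.079] [-0.243  0.353] [-0.357 -0.071]
back+y [0.615 0.12  0.112] [-0.129  0.195] [-0.222 -0.054]
back-y [ 0.633 -0.015  0.115] [-0.425  0.662] [-0.695 -0.201]
tin ends [ 0.389 -0.284  0.034]
 [ 0.391 -0.366  0.034]
jar1 [ 0.57  -0.253  0.032]
 [ 0.577 -0.358  0.032]
jar2 [ 0.479 -0.258  0.032]
 [ 0.481 -0.362  0.032]
```

```bash
cat >> h.py <<'E'
def go(x,y,z,yaw,s=None,rot=None,pos=None):
    "tool-frame shift+turn to TCP x,y,z with tool y axis at world yaw (deg), tool down"
    s=s or observe(); A=R.from_rotvec(s["ee_rot"]).as_matrix() if rot is None else rot
    c,n=np.cos(np.radians(yaw)),np.sin(np.radians(yaw))
    B=np.array([[-n,c,0],[c,n,0],[0,0,-1.]]); B[:,0]=np.cross(B[:,1],B[:,2])
    d=A.T@(np.array([x,y,z])-np.array(s["position"] if pos is None else pos))
    return np.round(np.r_[d,R.from_matrix(A.T@B).as_rotvec()],4).tolist()
E
python3 - <<'E'
from h import *
print(go(.45,.12,.25,4),go(.39,-.325,.16,4))
E
```

```text
[-0.3617, -0.3316, -0.0233, 0.0, -0.0, 1.0801] [-0.4888, -0.7623, 0.0667, 0.0, -0.0, 1.0801]
```

Request:
jog_arm(motion=[[[-0.35, -0.304, -0.024, 0, 0, 1.08, -0.5], [-0.35, -0.304, -0.024, 0, 0, 1.08, -0.5], [-0.35, -0.304, -0.024, 0, 0, 1.08, -0.5], [-0.35, -0.304, -0.024, 0, 0, 1.08, -0.5], [-0.35, -0.304, -0.024, 0, 0, 1.08, -0.5], [-0.35, -0.304, -0.024, 0, 0, 1.08, -0.5], [-0.35, -0.304, -0.024, 0, 0, 1.08, -0.5], [-0.35, -0.304, -0.024, 0, 0, 1.08, -0.5], [-0.35, -0.304, -0.024, 0, 0, 1.08, -0.5], [-0.35, -0.304, -0.024, 0, 0, 1.08, -0.5]]], force=15)

```text
clock: 1.43
position: [0.431, 0.1912, 0.2487]
ee_rot: [-2.148, -2.292, -0.002]
force: [1.6, 1.0, -0.4]
width: 0.751
gripper_force: 0.0
```

Run:
```python
from h import *
s=observe();print(s["clock"],s["position"],s["joints"],s["width"]);print(go(.39,-.325,.16,4))
```

```text
1.4333 [0.4310411  0.1912474  0.24874497] [-0.87407412  0.15798328  0.39905026  1.92492203 -0.07019908  1.07101237
 -0.38122793] 0.7509566600537891
[-0.5126, -0.0744, 0.0883, 0.0007, -0.0008, -0.0052]
```

Request:
jog_arm(motion=[[[-0.513, -0.074, 0.02, 0, 0, 0, -0.5], [-0.513, -0.074, 0.02, 0, 0, 0, -0.5], [-0.513, -0.074, 0.02, 0, 0, 0, -0.5], [-0.513, -0.074, 0.02, 0, 0, 0, -0.5], [-0.513, -0.074, 0.02, 0, 0, 0, -0.5], [-0.513, -0.074, 0.02, 0, 0, 0, -0.5], [-0.513, -0.074, 0.02, 0, 0, 0, -0.5], [-0.513, -0.074, 0.05, 0, 0, 0, -0.5], [-0.513, -0.074, 0.088, 0, 0, 0, -0.5], [-0.513, -0.074, 0.088, 0, 0, 0, -0.5]]])

```text
clock: 2.27
position: [0.4006, -0.2184, 0.201]
ee_rot: [2.14, 2.297, 0.003]
force: [0.6, 1.2, 0.6]
width: 0.75
gripper_force: 0.0
```

Request:
jog_arm(motion=[[[-0.113, -0.008, 0.02, 0, 0, 0, -0.5], [-0.113, -0.008, 0.02, 0, 0, 0, -0.5], [-0.113, -0.008, 0.02, 0, 0, 0, -0.5]]])

```text
clock: 2.52
position: [0.3998, -0.3329, 0.1803]
ee_rot: [2.143, 2.296, -0.001]
force: [1.2, 0.0, 0.1]
width: 0.753
gripper_force: 0.0
```

Run:
```python
from h import *
s=observe();print(s["clock"],s["position"],s["dq"]);print(go(.39,-.325,.16,4),go(.39,-.325,.015,4))
im=save("wrist","w1")
```

```text
2.5167 [ 0.39978011 -0.3329303   0.18028217] [ 0.87008388  0.50819892 -0.12036779 -0.44917548 -0.37111383  0.08931746
  0.85323688]
[0.0086, -0.0092, 0.0203, 0.0001, 0.0011, -0.001] [0.0088, -0.0092, 0.1653, 0.0001, 0.0011, -0.001]
```

Run:
```python
from h import *
s=observe();P=camera_params("wrist");im=save("wrist","w2");print(s["position"],np.abs(s["dq"]).max())
np.set_printoptions(precision=4,suppress=True)
for q,z in(("spice_tin",.045),("jar_a",.045)):
  for r in silhouettes(q,"wrist"):
    c=cv2.minAreaRect(cv2.findNonZero(r["mask"].astype(np.uint8)))
    b=np.array([ray("wrist",*p,z,P)[:2] for p in cv2.boxPoints(c)]); print(q,r["p"],c,"\n",b,b.mean(0))
print(np.array(P["T"]),P["vertical_fov"])
```

```text
[ 0.39856785 -0.33854221  0.18024273] 0.18033419732634287
spice_tin 0.85 ((272.0, 182.5), (109.0, 56.0), 90.0) 
 [[ 0.3664 -0.2792]
 [ 0.4094 -0.2765]
 [ 0.4164 -0.3656]
 [ 0.3694 -0.3686]] [ 0.3904 -0.3225]
jar_a 0.89 ((495.21051025390625, 169.74273681640625), (58.129642486572266, 137.07435607910156), 10.407711029052734) 
 [[ 0.5449 -0.3529]
 [ 0.5416 -0.2455]
 [ 0.5864 -0.2503]
 [ 0.5951 -0.3592]] [ 0.567 -0.302]
jar_a 0.76 ((168.69891357421875, 332.77899169921875), (103.61519622802734, 39.171600341796875), 41.987213134765625) 
 [[ 0.2577 -0.4486]
 [ 0.2827 -0.4178]
 [ 0.3511 -0.4857]
 [ 0.3264 -0.5206]] [ 0.3045 -0.4682]
jar_a 0.67 ((384.2592468261719, 168.80377197265625), (53.96265411376953, 135.73931884765625), 5.492323875427246) 
 [[ 0.4588 -0.3601]
 [ 0.4556 -0.2521]
 [ 0.4965 -0.2532]
 [ 0.5045 -0.3618]] [ 0.4788 -0.3068]
jar_a 0.58 ((64.22510528564453, 194.88442993164062), (130.01211547851562, 48.61322021484375), 1.8778774738311768) 
 [[ 0.166  -0.3639]
 [ 0.174  -0.3228]
 [ 0.2769 -0.3197]
 [ 0.2731 -0.3608]] [ 0.2225 -0.3418]
jar_a 0.4 ((375.5, 2.0), (4.0, 15.0), 90.0) 
 [[ 0.4499 -0.1868]
 [ 0.4603 -0.1861]
 [ 0.4607 -0.1886]
 [ 0.4502 -0.1892]] [ 0.4553 -0.1877]
[[ 0.998   0.0603  0.0183  0.3935]
 [ 0.063  -0.9512 -0.3021 -0.2566]
 [-0.0008  0.3026 -0.9531  0.3379]
 [ 0.      0.      0.      1.    ]] 58.96955031097751
```

View pics/w2.png

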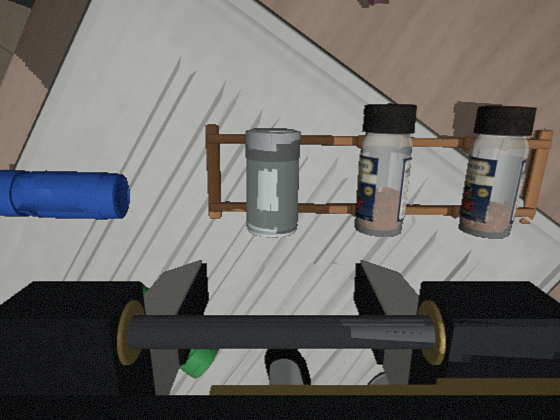

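The wrist picture shows the tin at (272,182), with the jars at (387,170) and (496,170). The blue look-alike at (64,195) is well clear. I descend on the tin.

Request:
jog_arm(motion=[[[0.015, -0.0075, 0.03, 0, 0, 0, -0.5], [0.015, -0.0075, 0.07, 0, 0, 0, -0.5], [0.015, -0.0075, 0.11, 0, 0, 0, -0.5], [0.015, -0.0075, 0.14, 0, 0, 0, -0.5], [0.015, -0.0075, 0.165, 0, 0, 0, -0.5], [0.015, -0.0075, 0.165, 0, 0, 0, -0.5], [0.015, -0.0075, 0.165, 0, 0, 0, -0.5]]])

```text
clock: 3.3
position: [0.3918, -0.3137, 0.0156]
ee_rot: [-2.139, -2.298, -0.0]
force: [-0.2, -0.6, -0.2]
width: 0.75
gripper_force: 0.0
```

Run:
```python
from h import *
s=observe();print(s["position"],np.abs(s["dq"]).max(),s["force"],go(.39,-.323,.015,4))
```

```text
[ 0.39177657 -0.31373264  0.01563256] 0.03998951435970492 [-0.21352339 -0.58575055 -0.17925249] [-0.0091, -0.0024, 0.0006, -0.0014, -0.0018, 0.0015]
```

Request:
jog_arm(motion=[[[-0.009, -0.002, 0, 0, 0, 0, -0.5], [-0.009, -0.002, 0, 0, 0, 0, -0.5], [-0.009, -0.002, 0, 0, 0, 0, 0.5], [-0.009, -0.002, 0, 0, 0, 0, 0.5], [-0.009, -0.002, 0, 0, 0, 0, 0.5], [-0.009, -0.002, 0, 0, 0, 0, 0.5], [-0.009, -0.002, 0, 0, 0, 0, 0.5], [-0.009, -0.002, 0, 0, 0, 0, 0.5]]], force=15)

```text
clock: 3.97
position: [0.3907, -0.3242, 0.0159]
ee_rot: [2.142, 2.298, 0.001]
force: [-0.3, 1.3, 4.2]
width: 0.476
gripper_force: 14.9
```

Request:
jog_arm(motion=[[[0, 0, -0.04, 0, 0, 0, 0.5], [0, 0, -0.08, 0, 0, 0, 0.5], [0, 0, -0.12, 0, 0, 0, 0.5], [0, 0, -0.16, 0, 0, 0, 0.5], [0.353, 0.2, -0.175, 0, 0, -0.063, 0.5], [0.353, 0.2, -0.175, 0, 0, -0.063, 0.5], [0.353, 0.2, -0.175, 0, 0, -0.063, 0.5], [0.353, 0.2, -0.175, 0, 0, -0.063, 0.5], [0.353, 0.2, -0.175, 0, 0, -0.063, 0.5], [0.353, 0.2, -0.175, 0, 0, -0.063, 0.5]]])

```text
clock: 4.8
position: [0.4983, -0.0968, 0.185]
ee_rot: [-2.069, -2.364, -0.0]
force: [0.7, -0.7, -0.8]
width: 0.477
gripper_force: 14.9
```

Run:
```python
from h import *
s=observe();print(s["position"],np.abs(s["dq"]).max(),s["force"],s["width"],go(.566,.042,.18,7.6))
```

```text
[ 0.49833863 -0.09675364  0.1850086 ] 0.9198137947546678 [ 0.6902366  -0.71522141 -0.82723309] 0.4765691629287383 [0.1286, 0.0854, 0.0051, -0.0001, -0.0004, 0.0001]
```

Request:
jog_arm(motion=[[[0.115, 0.075, 0.005, 0, 0, 0, 0.5], [0.115, 0.075, 0.005, 0, 0, 0, 0.5], [0.115, 0.075, 0.005, 0, 0, 0, 0.5], [0.115, 0.075, 0.005, 0, 0, 0, 0.5], [0.115, 0.075, 0.005, 0, 0, 0, 0.5], [0.115, 0.075, 0.005, 0, 0, 0, 0.5], [0.115, 0.075, 0.005, 0, 0, 0, 0.5], [0.115, 0.075, 0.005, 0, 0, 0, 0.5]]])

```text
clock: 5.47
position: [0.5567, 0.0234, 0.18]
ee_rot: [2.072, 2.362, -0.001]
force: [0.3, 0.2, -1.6]
width: 0.474
gripper_force: 14.9
```

Run:
```python
from h import *
s=observe();print(s["position"],np.abs(s["dq"]).max(),s["width"],go(.566,.042,.18,7.6),go(.566,.042,.074,7.6))
P=camera_params("wrist");im=get_image("wrist")
# overlay predicted tracks: dispenser frame points
g=np.array([.490,.0315,.1025]);c,n=np.cos(np.radians(7.6)),np.sin(np.radians(7.6));ex=np.array([c,n,0]);ey=np.array([-n,c,0]);ez=np.array([0,0,1.])
sl=ex*np.cos(.2618)+ez*np.sin(.2618);nn=-ex*np.sin(.2618)+ez*np.cos(.2618);o=g-nn*.054-sl*.135
def L(a,b,col):
    p=[tuple(int(round(v)) for v in proj("wrist",o+sl*q[0]+ey*q[1]+nn*q[2],P)) for q in(a,b)];cv2.line(im,*p,col,1)
for y in(-.057,-.02,.02,.057):L((.135,y,0),(.265,y,0),(255,0,0))
L((.265,-.057,.03),(.265,.057,.03),(0,255,0));L((.135,-.057,.054),(.135,.057,.054),(0,0,255));L((.2,-.057,0),(.2,.057,0),(255,0,255))
cv2.imwrite("pics/w3.png",im[:,:,::-1])
```

```text
[0.5567295  0.02337186 0.18002951] 0.00404891739442254 0.4741332817062728 [0.0173, 0.0116, 0.0, -0.0003, 0.0003, -0.0021] [0.0173, 0.0117, 0.106, -0.0003, 0.0003, -0.0021]
```

View pics/w3.png

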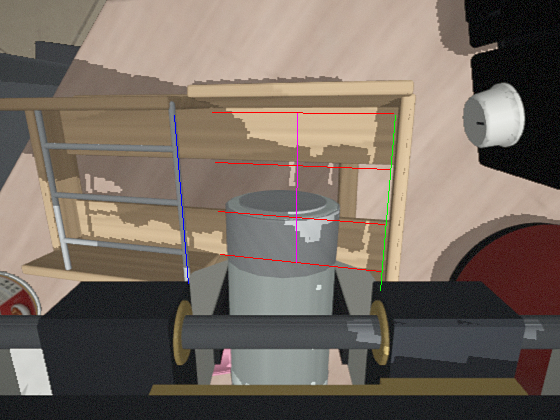

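The overlay matches the guard edge (centre (180,200)) and back board (x≈400) within 2 mm, so I lower the tin.

Request:
jog_arm(motion=[[[0.017, 0.0115, 0, 0, 0, 0, 0.5], [0.017, 0.0115, 0.03, 0, 0, 0, 0.5], [0.017, 0.0115, 0.06, 0, 0, 0, 0.5], [0.017, 0.0115, 0.085, 0, 0, 0, 0.5], [0.017, 0.0115, 0.1, 0, 0, 0, 0.5], [0.017, 0.0115, 0.1, 0, 0, 0, 0.5], [0.017, 0.0115, 0.104, 0, 0, 0, 0.5], [0.017, 0.0115, 0.108, 0, 0, 0, 0.5]]])

```text
clock: 6.18
position: [0.5644, 0.0421, 0.073]
ee_rot: [-2.069, -2.36, 0.003]
force: [-21.6, -3.1, 22.3]
width: 0.472
gripper_force: 15.0
```

Request:
jog_arm(motion=[[[0, 0, -0.004, 0, 0, 0, 0.5], [0, 0, -0.004, 0, 0, 0, 0.5]]])

```text
clock: 6.35
position: [0.5676, 0.0429, 0.0776]
ee_rot: [2.069, 2.362, 0.004]
force: [0.1, 0.6, -0.7]
width: 0.472
gripper_force: 15.0
```

Request:
jog_arm(motion=[[[0, 0, 0, 0, 0, 0, -0.25], [0, 0, 0, 0, 0, 0, -0.25], [0, 0, 0, 0, 0, 0, -0.25], [0, 0, -0.005, 0, 0, 0, -0.25], [0, 0, -0.01, 0, 0, 0, -0.25], [0, 0, -0.02, 0, 0, 0, -0.25], [0, 0, -0.04, 0, 0, 0, -0.25], [0, 0, -0.07, 0, 0, 0, -0.25], [0, 0, -0.1, 0, 0, 0, -0.25], [0, 0, -0.1, 0, 0, 0, -0.25]]])

```text
clock: 7.18
position: [0.5697, 0.0429, 0.1822]
ee_rot: [2.066, 2.359, 0.011]
force: [1.3, -1.2, 0.1]
width: 0.624
gripper_force: 0.0
```

Run:
```python
from h import *
s=observe();print(s["clock"],s["position"],s["width"],go(.4795,-.308,.18,4))
a=get_image("side");w=get_image("wrist")
A=cv2.resize(a[230:330,250:375],(500,400));cv2.imwrite("pics/c4.png",np.hstack([A,cv2.resize(w,(300,225))[np.r_[0:225,[0]*175]]])[:,:,::-1])
for q in("spice_tin","jar_a"):
  for r in silhouettes(q,"side"):print(q,r["p"],r["pixel"])
g=np.array([.490,.0315,.1025]);c,n=np.cos(np.radians(7.6)),np.sin(np.radians(7.6));ex=np.array([c,n,0])
ctr=g+ex*(.014-.135*.966)-np.array([0,0,.0522+.035]);
for x in(0.0156,.0576,.0976):print(proj("side",ctr+ex*x+[0,0,.027+(x-.0156)*.268]))
```

```text
7.1833 [0.56972322 0.04286872 0.18216927] 0.6240207066983244 [-0.3359, -0.1357, 0.0009, 0.0087, -0.0006, 0.0623]
spice_tin 0.67 [320.6, 268.7]
jar_a 0.89 [253.6, 200.0]
jar_a 0.65 [274.4, 188.4]
jar_a 0.36 [279.0, 232.8]
[346.29135558 263.58037023]
[334.20187688 267.61992606]
[322.30715643 271.59440574]
```

View pics/c4.png

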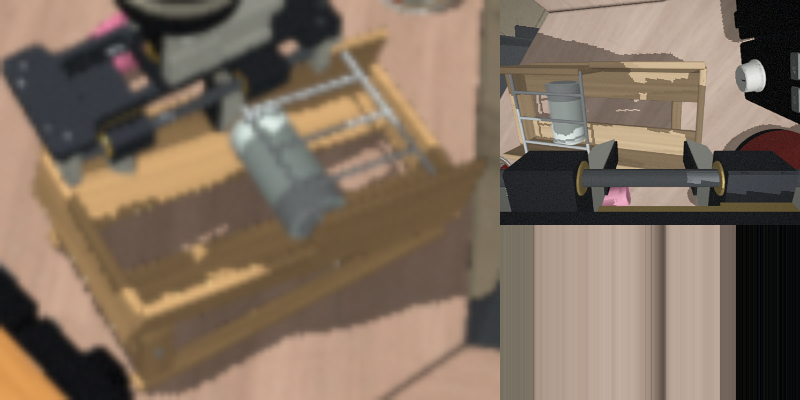

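The tin is rolling straight under the guard (side crop (290,170)). I go on to the middle jar.

Request:
jog_arm(motion=[[[-0.336, -0.136, 0, 0, 0, 0.062, -0.5], [-0.336, -0.136, 0, 0, 0, 0.062, -0.5], [-0.336, -0.136, 0, 0, 0, 0.062, -0.5], [-0.336, -0.136, 0, 0, 0, 0.062, -0.5], [-0.336, -0.136, 0, 0, 0, 0.062, -0.5], [-0.336, -0.136, 0, 0, 0, 0.062, -0.5], [-0.336, -0.136, 0, 0, 0, 0.062, -0.5], [-0.336, -0.136, 0, 0, 0, 0.062, -0.5], [-0.336, -0.136, 0, 0, 0, 0.062, -0.5], [-0.336, -0.136, 0, 0, 0, 0.062, -0.5]]])

```text
clock: 8.22
position: [0.4721, -0.3149, 0.1757]
ee_rot: [2.151, 2.288, -0.006]
force: [0.1, 0.3, 0.1]
width: 0.751
gripper_force: 0.0
```

Request:
jog_arm(motion=[[[0, 0, 0, 0, 0, 0, -0.5], [0, 0, 0, 0, 0, 0, -0.5]]])

```text
clock: 8.38
position: [0.4759, -0.3067, 0.175]
ee_rot: [-2.14, -2.297, 0.0]
force: [0.2, 0.5, -0.1]
width: 0.749
gripper_force: 0.0
```

Run:
```python
from h import *
np.set_printoptions(precision=4,suppress=True)
s=observe();P=camera_params("wrist");im=get_image("wrist");print(s["clock"],s["position"],np.abs(s["dq"]).max())
for r in silhouettes("jar_a","wrist"):
    c=cv2.minAreaRect(cv2.findNonZero(r["mask"].astype(np.uint8)))
    b=np.array([ray("wrist",*p,.035,P)[:2] for p in cv2.boxPoints(c)]); print(r["p"],b.mean(0),np.ptp(b,0))
print(go(.4795,-.308,.0138,4))
a=get_image("side")
for r in silhouettes("spice_tin","side"):print(r["p"],r["pixel"])
cv2.imwrite("pics/c5.png",np.hstack([im[:300],cv2.resize(a[230:330,250:375],(375,300))])[::1,::1,::-1][:,:800] if 0 else cv2.resize(np.hstack([im[:300],cv2.resize(a[230:330,250:375],(375,300))]),(795,255))[:,:,::-1])
```

```text
8.3833 [ 0.4759 -0.3067  0.175 ] 0.03012722814631111
0.92 [ 0.5731 -0.3046] [0.0488 0.1157]
0.91 [ 0.4816 -0.3096] [0.0478 0.1151]
0.76 [ 0.2591 -0.3411] [0.0449 0.0471]
0.57 [ 0.503  -0.1679] [0.1083 0.0352]
[-0.0026, 0.0028, 0.1615, -0.0009, -0.0014, 0.0034]
0.66 [347.3, 260.7]
```

View pics/c5.png

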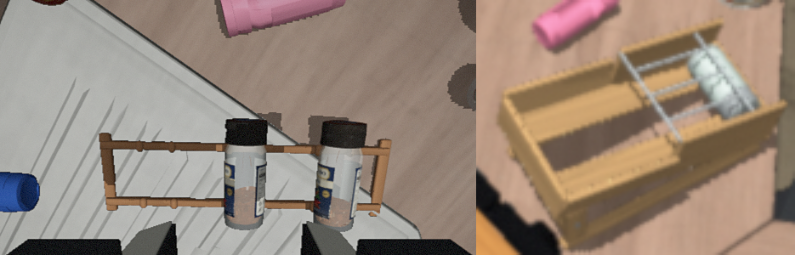

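The tin is at the stop, straight (side crop (722,85)). I grasp the middle jar.

Request:
jog_arm(motion=[[[-0.0025, 0.0045, 0.04, 0, 0, 0, -0.5], [-0.0025, 0.0045, 0.08, 0, 0, 0, -0.5], [-0.0025, 0.0045, 0.115, 0, 0, 0, -0.5], [-0.0025, 0.0045, 0.145, 0, 0, 0, -0.5], [-0.0025, 0.0045, 0.161, 0, 0, 0, -0.5], [-0.0025, 0.0045, 0.161, 0, 0, 0, -0.5], [-0.0025, 0.0045, 0.161, 0, 0, 0, 0.6], [-0.0025, 0.0045, 0.161, 0, 0, 0, 0.6], [-0.0025, 0.0045, 0.161, 0, 0, 0, 0.6], [-0.0025, 0.0045, 0.161, 0, 0, 0, 0.6]]], force=15)

```text
clock: 9.42
position: [0.4818, -0.3101, 0.0164]
ee_rot: [2.139, 2.298, 0.001]
force: [0.1, 0.3, -0.7]
width: 0.505
gripper_force: 0.0
```

Request:
jog_arm(motion=[[[0, 0, 0, 0, 0, 0, 0.6], [0, 0, 0, 0, 0, 0, 0.6], [0, 0, -0.03, 0, 0, 0, 0.6], [0, 0, -0.07, 0, 0, 0, 0.6], [0, 0, -0.11, 0, 0, 0, 0.6], [0, 0, -0.15, 0, 0, 0, 0.6], [0, 0, -0.17, 0, 0, 0, 0.6], [0, 0, -0.17, 0, 0, 0, 0.6], [0, 0, -0.17, 0, 0, 0, 0.6]]])

```text
clock: 10.17
position: [0.4814, -0.31, 0.1861]
ee_rot: [2.139, 2.297, 0.002]
force: [-0.1, -0.1, -1.6]
width: 0.441
gripper_force: 14.9
```

Run:
```python
from h import *
s=observe();print(s["position"],np.abs(s["dq"]).max(),s["width"],go(.566,.042,.185,7.6))
```

```text
[ 0.48137961 -0.3099548   0.18607304] 0.04079495992109067 0.44132579726358145 [0.345, 0.1095, 0.0011, 0.0026, 0.0008, -0.0614]
```

Request:
jog_arm(motion=[[[0.345, 0.1095, 0, 0, 0, -0.061, 0.6], [0.345, 0.1095, 0, 0, 0, -0.061, 0.6], [0.345, 0.1095, 0, 0, 0, -0.061, 0.6], [0.345, 0.1095, 0, 0, 0, -0.061, 0.6], [0.345, 0.1095, 0, 0, 0, -0.061, 0.6], [0.345, 0.1095, 0, 0, 0, -0.061, 0.6], [0.345, 0.1095, 0, 0, 0, -0.061, 0.6], [0.345, 0.1095, 0, 0, 0, -0.061, 0.6], [0.345, 0.1095, 0, 0, 0, -0.061, 0.6], [0.345, 0.1095, 0, 0, 0, -0.061, 0.6]]])

```text
clock: 11.0
position: [0.5655, 0.0507, 0.1825]
ee_rot: [-2.056, -2.371, 0.0]
force: [0.3, 0.7, -1.3]
width: 0.439
gripper_force: 14.9
```

Request:
jog_arm(motion=[[[0, 0, 0, 0, 0, 0, 0.6], [0, 0, 0, 0, 0, 0, 0.6], [0, 0, 0, 0, 0, 0, 0.6]]])

```text
clock: 11.25
position: [0.5649, 0.0402, 0.1843]
ee_rot: [-2.073, -2.36, 0.002]
force: [-0.3, -0.0, -1.2]
width: 0.439
gripper_force: 14.9
```

Run:
```python
from h import *
s=observe();print(s["position"],np.abs(s["dq"]).max(),s["width"],go(.566,.042,.078,7.6))
a=get_image("top");cv2.imwrite("pics/t6.png",cv2.resize(a[165:285,160:260],None,fx=5,fy=5,interpolation=cv2.INTER_CUBIC)[:,:,::-1])
for q in ("jar_a",):
  for r in silhouettes(q,"top"):
    m=r["mask"].astype(np.uint8);c=cv2.minAreaRect(cv2.findNonZero(m));print(r["p"],c)
print(proj("top",[.566,.042,.2]))
```

```text
[0.56485822 0.04020461 0.18429253] 0.007534438797949286 0.4393526904419346 [0.0017, 0.0015, 0.1063, -0.0014, 0.0007, -0.0033]
0.97 ((383.9033508300781, 297.4256591796875), (14.87694263458252, 37.984981536865234), 37.5685920715332)
0.92 ((337.5, 330.5), (39.0, 15.0), 90.0)
0.7 ((203.0, 186.5), (15.0, 12.0), 90.0)
0.62 ((319.0, 200.0), (14.0, 36.0), 90.0)
0.57 ((266.0500183105469, 225.64999389648438), (36.049964904785156, 14.230249404907227), 71.56504821777344)
0.3 ((260.0, 153.0), (28.0, 22.0), 90.0)
[187.41105917 187.10235171]
```

View pics/t6.png

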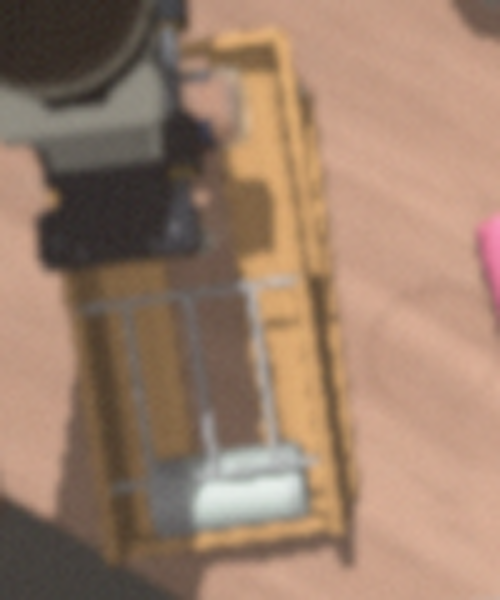

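The tin is at the stop. The jar's right end is at crop (243,100), so it is centred within 2 mm. I lower and release it.

Request:
jog_arm(motion=[[[0.001, 0.0015, 0.03, 0, 0, 0, 0.6], [0.001, 0.0015, 0.06, 0, 0, 0, 0.6], [0.001, 0.0015, 0.085, 0, 0, 0, 0.6], [0.001, 0.0015, 0.1, 0, 0, 0, 0.6], [0.001, 0.0015, 0.106, 0, 0, 0, 0.6], [0.001, 0.0015, 0.106, 0, 0, 0, 0.6], [0.001, 0.0015, 0.106, 0, 0, 0, 0.6]]])

```text
clock: 11.93
position: [0.5672, 0.0423, 0.0793]
ee_rot: [2.072, 2.361, 0.0]
force: [0.6, -0.5, -0.5]
width: 0.438
gripper_force: 15.0
```

Request:
jog_arm(motion=[[[0, 0, 0.002, 0, 0, 0, 0.6], [0, 0, 0.002, 0, 0, 0, 0.6], [0, 0, 0.002, 0, 0, 0, -0.25], [0, 0, 0.002, 0, 0, 0, -0.25], [0, 0, 0.002, 0, 0, 0, -0.25], [0, 0, -0.005, 0, 0, 0, -0.25], [0, 0, -0.01, 0, 0, 0, -0.25], [0, 0, -0.03, 0, 0, 0, -0.25], [0, 0, -0.07, 0, 0, 0, -0.25], [0, 0, -0.1, 0, 0, 0, -0.25]]])

```text
clock: 12.77
position: [0.567, 0.0428, 0.1813]
ee_rot: [2.071, 2.362, -0.0]
force: [0.7, 0.4, 0.2]
width: 0.629
gripper_force: 0.0
```

Run:
```python
from h import *
s=observe();print(s["clock"],s["position"],s["width"],go(.572,-.3045,.18,4))
```

```text
12.7667 [0.56700743 0.04277085 0.1812829 ] 0.6292002592150325 [-0.3449, -0.0405, 0.0015, 0.0002, 0.0006, 0.0614]
```

Request:
jog_arm(motion=[[[-0.345, -0.0405, 0, 0, 0, 0.061, -0.5], [-0.345, -0.0405, 0, 0, 0, 0.061, -0.5], [-0.345, -0.0405, 0, 0, 0, 0.061, -0.5], [-0.345, -0.0405, 0, 0, 0, 0.061, -0.5], [-0.345, -0.0405, 0, 0, 0, 0.061, -0.5], [-0.345, -0.0405, 0, 0, 0, 0.061, -0.5], [-0.345, -0.0405, 0, 0, 0, 0.061, -0.5], [-0.345, -0.0405, 0, 0, 0, 0.061, -0.5], [-0.345, -0.0405, 0, 0, 0, 0.061, -0.5], [-0.345, -0.0405, 0, 0, 0, 0.061, -0.5]]])

```text
clock: 13.6
position: [0.5704, -0.3103, 0.18]
ee_rot: [2.148, 2.289, -0.004]
force: [-0.4, 0.2, 0.0]
width: 0.745
gripper_force: 0.0
```

Request:
jog_arm(motion=[[[0, 0, 0, 0, 0, 0, -0.5], [0, 0, 0, 0, 0, 0, -0.5], [0, 0, 0, 0, 0, 0, -0.5]]])

```text
clock: 13.85
position: [0.5729, -0.3019, 0.179]
ee_rot: [-2.138, -2.301, -0.002]
force: [0.0, -0.3, 0.7]
width: 0.75
gripper_force: 0.0
```

Run:
```python
from h import *
np.set_printoptions(precision=4,suppress=True)
s=observe();P=camera_params("wrist");im=get_image("wrist");print(s["clock"],s["position"],np.abs(s["dq"]).max())
for r in silhouettes("jar_a","wrist"):
    c=cv2.minAreaRect(cv2.findNonZero(r["mask"].astype(np.uint8)))
    b=np.array([ray("wrist",*p,.035,P)[:2] for p in cv2.boxPoints(c)]); print(r["p"],b.mean(0),np.ptp(b,0))
print(go(.572,-.3045,.0138,4))
a=get_image("side")
for q in("spice_tin","jar_a"):
  for r in silhouettes(q,"side"):print(q,r["p"],r["pixel"])
cv2.imwrite("pics/c7.png",cv2.resize(np.hstack([im[:300],cv2.resize(a[230:330,250:375],(375,300))]),(795,255))[:,:,::-1])
```

```text
13.85 [ 0.5729 -0.3019  0.179 ] 0.0054208550231653755
0.83 [ 0.5732 -0.305 ] [0.0484 0.1156]
0.63 [ 0.5029 -0.1684] [0.1103 0.0343]
[-0.0023, -0.001, 0.1653, 0.0003, -0.0008, 0.0037]
spice_tin 0.54 [347.7, 259.9]
jar_a 0.98 [250.3, 199.8]
jar_a 0.92 [311.6, 145.0]
jar_a 0.91 [334.8, 266.9]
jar_a 0.91 [289.4, 232.2]
jar_a 0.8 [345.9, 164.6]
```

View pics/c7.png

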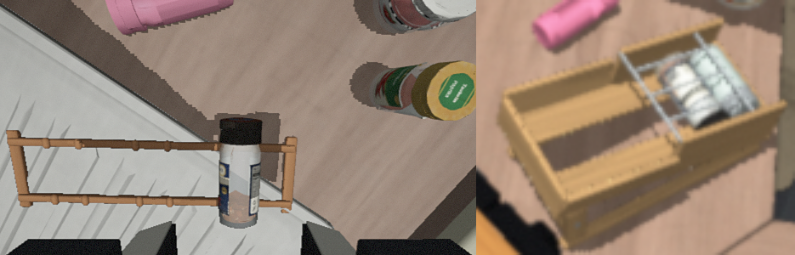

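The first jar is in behind the tin (side crop (700,95)). The last jar is at wrist (239,170), and I grasp it now.

Request:
jog_arm(motion=[[[-0.0025, 0, 0.04, 0, 0, 0, -0.5], [-0.0025, 0, 0.08, 0, 0, 0, -0.5], [-0.0025, 0, 0.115, 0, 0, 0, -0.5], [-0.0025, 0, 0.145, 0, 0, 0, -0.5], [-0.0025, 0, 0.165, 0, 0, 0, -0.5], [-0.0025, 0, 0.165, 0, 0, 0, -0.5], [-0.0025, 0, 0.165, 0, 0, 0, 0.6], [-0.0025, 0, 0.165, 0, 0, 0, 0.6], [-0.0025, 0, 0.165, 0, 0, 0, 0.6], [-0.0025, 0, 0.165, 0, 0, 0, 0.6]]], force=15)

```text
clock: 14.93
position: [0.5735, -0.3071, 0.0158]
ee_rot: [2.139, 2.297, 0.002]
force: [-0.6, 0.0, -0.1]
width: 0.511
gripper_force: 0.0
```

Request:
jog_arm(motion=[[[0, 0, 0, 0, 0, 0, 0.6], [0, 0, 0, 0, 0, 0, 0.6], [0, 0, -0.03, 0, 0, 0, 0.6], [0, 0, -0.07, 0, 0, 0, 0.6], [0, 0, -0.11, 0, 0, 0, 0.6], [0, 0, -0.15, 0, 0, 0, 0.6], [0, 0, -0.17, 0, 0, 0, 0.6], [0, 0, -0.17, 0, 0, 0, 0.6], [0, 0, -0.17, 0, 0, 0, 0.6]]])

```text
clock: 15.68
position: [0.5728, -0.3067, 0.1852]
ee_rot: [2.14, 2.297, 0.002]
force: [-0.2, -0.3, -2.0]
width: 0.44
gripper_force: 14.9
```

Run:
```python
from h import *
s=observe();print(s["position"],np.abs(s["dq"]).max(),s["width"],go(.566,.042,.185,7.6))
```

```text
[ 0.57281937 -0.30669398  0.18515019] 0.041128602064128446 0.43950759374000736 [0.3483, 0.018, -0.0, 0.0024, 0.0007, -0.0615]
```

Request:
jog_arm(motion=[[[0.347, 0.018, 0, 0, 0, -0.061, 0.6], [0.347, 0.018, 0, 0, 0, -0.061, 0.6], [0.347, 0.018, 0, 0, 0, -0.061, 0.6], [0.347, 0.018, 0, 0, 0, -0.061, 0.6], [0.347, 0.018, 0, 0, 0, -0.061, 0.6], [0.347, 0.018, 0, 0, 0, -0.061, 0.6], [0.347, 0.018, 0, 0, 0, -0.061, 0.6], [0.347, 0.018, 0, 0, 0, -0.061, 0.6], [0.347, 0.018, 0, 0, 0, -0.061, 0.6], [0.347, 0.018, 0, 0, 0, -0.061, 0.6]]])

```text
clock: 16.52
position: [0.5641, 0.0472, 0.1816]
ee_rot: [-2.058, -2.369, 0.002]
force: [0.2, -0.4, -1.6]
width: 0.44
gripper_force: 14.9
```

Request:
jog_arm(motion=[[[0, 0, 0, 0, 0, 0, 0.6], [0, 0, 0, 0, 0, 0, 0.6], [0, 0, 0, 0, 0, 0, 0.6]]])

```text
clock: 16.77
position: [0.5654, 0.0389, 0.1835]
ee_rot: [-2.073, -2.36, 0.002]
force: [2.1, -0.3, -1.3]
width: 0.437
gripper_force: 14.9
```

Run:
```python
from h import *
s=observe();print(s["position"],s["width"],go(.566,.041,.078,7.6))
```

```text
[0.56536212 0.03891213 0.18347341] 0.4369153197265195 [0.0021, 0.001, 0.1055, -0.001, 0.0008, -0.0034]
```

Request:
jog_arm(motion=[[[0.002, 0.001, 0.03, 0, 0, 0, 0.6], [0.002, 0.001, 0.06, 0, 0, 0, 0.6], [0.002, 0.001, 0.085, 0, 0, 0, 0.6], [0.002, 0.001, 0.1, 0, 0, 0, 0.6], [0.002, 0.001, 0.106, 0, 0, 0, 0.6], [0.002, 0.001, 0.106, 0, 0, 0, 0.6], [0.002, 0.001, 0.107, 0, 0, 0, 0.6]]])

```text
clock: 17.35
position: [0.5668, 0.0415, 0.0772]
ee_rot: [2.072, 2.36, -0.0]
force: [0.0, 0.5, -1.6]
width: 0.44
gripper_force: 15.0
```

Request:
jog_arm(motion=[[[0, 0, 0, 0, 0, 0, -0.25], [0, 0, 0, 0, 0, 0, -0.25], [0, 0, 0, 0, 0, 0, -0.25], [0, 0, -0.005, 0, 0, 0, -0.25], [0, 0, -0.01, 0, 0, 0, -0.25], [0, 0, -0.03, 0, 0, 0, -0.25], [0, 0, -0.07, 0, 0, 0, -0.25], [0, 0, -0.11, 0, 0, 0, -0.25], [0, 0, -0.14, 0, 0, 0, -0.25], [0, 0, -0.14, 0, 0, 0, -0.25]]])

```text
clock: 18.18
position: [0.5699, 0.0424, 0.2239]
ee_rot: [2.067, 2.358, 0.013]
force: [1.2, -0.2, 0.4]
width: 0.626
gripper_force: 0.0
```

Request:
jog_arm(motion=[[[-0.15, 0, 0, 0, 0, 0, -0.25], [-0.15, 0, 0, 0, 0, 0, -0.25], [-0.15, 0, 0, 0, 0, 0, -0.25], [-0.15, 0, 0, 0, 0, 0, -0.25], [-0.15, 0, 0, 0, 0, 0, -0.25], [-0.15, 0, 0, 0, 0, 0, -0.25], [-0.15, 0, 0, 0, 0, 0, -0.25], [-0.15, 0, 0, 0, 0, 0, -0.25], [-0.15, 0, 0, 0, 0, 0, -0.25], [-0.15, 0, 0, 0, 0, 0, -0.25]]])

```text
clock: 19.02
position: [0.5863, -0.1043, 0.217]
ee_rot: [-2.067, -2.365, -0.0]
force: [-0.0, -0.6, 0.4]
width: 0.625
gripper_force: 0.0
```

Run:
```python
from h import *
print(observe()["clock"])
a=get_image("side");cv2.imwrite("pics/c8.png",cv2.resize(a[220:330,240:385],None,fx=5,fy=5,interpolation=cv2.INTER_CUBIC)[:,:,::-1])
for q in("spice_tin","jar_a","jam_jar_mid","seed_jar_mid"):
  for r in silhouettes(q,"side"):print(q,r["p"],r["pixel"])
```

```text
19.0167
spice_tin 0.81 [345.6, 259.7]
jar_a 0.72 [291.1, 232.2]
jar_a 0.7 [348.3, 161.8]
jar_a 0.65 [308.8, 144.0]
jar_a 0.58 [323.2, 269.9]
jar_a 0.56 [335.4, 265.4]
jam_jar_mid 0.96 [222.7, 254.4]
seed_jar_mid 0.77 [211.2, 230.7]
```

View pics/c8.png

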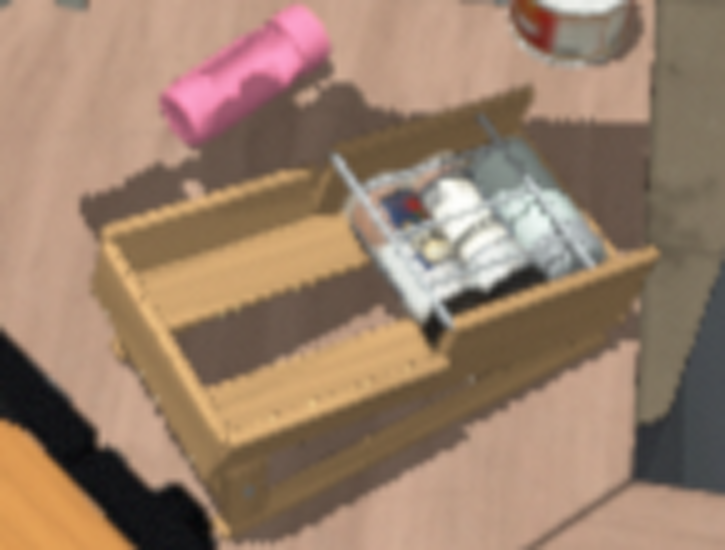

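Request:
jog_arm(motion=[[[0, 0, 0, 0, 0, 0, -0.25], [0, 0, 0, 0, 0, 0, -0.25], [0, 0, 0, 0, 0, 0, -0.25], [0, 0, 0, 0, 0, 0, -0.25], [0, 0, 0, 0, 0, 0, -0.25], [0, 0, 0, 0, 0, 0, -0.25], [0, 0, 0, 0, 0, 0, -0.25], [0, 0, 0, 0, 0, 0, -0.25], [0, 0, 0, 0, 0, 0, -0.25], [0, 0, 0, 0, 0, 0, -0.25]]])

```text
clock: 20.1
position: [0.5862, -0.1057, 0.217]
ee_rot: [-2.07, -2.363, -0.0]
force: [0.5, -0.0, 1.0]
width: 0.625
gripper_force: 0.0
```

```bash
python3 -c "
from cell import *
print(sign_off())"
```

```text
the job is handed in; nothing more can be done
None
```

I handed the job in at about 20 s; the last picture shows the tin at the stop, both jars behind it under the guard and the bystanders apparently unmoved, though no verdict came back and I viewed 11 pictures, one over the limit of 10.

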